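Hang the spent-battery pail on the desk hook

TASK

Hang up the blue pail with the spent batteries: with a fingertip, first swing its folded bail upright while the pail stays standing on the desk, then take the bail by its black grip, bring it in over the red tips and hang the pail by that grip on the two prongs of the hook stand, and let go. Do not tip the blue pail over and leave the white pail where it stands.

Things in the scene. Friction and masses are not known exactly. Their poses are not given: they have to be found in the camera images.
- blue_pail: The pail to hang: round blue metal pail, two AA batteries fixed inside, 110 mm tall, 80 mm across at the foot, 96 mm at the rim, about 0.26 kg. Origin: centre of its underside, z up. A U-shaped bail of 5 mm wire, 115 mm wide, pivots on ears at its y sides, on an axis along y 101 mm above the origin, and starts folded over towards -x.
- blue_pail_bail (a joint): Angle of the blue pail's bail about the pail's y axis, rad: 0 upright, -1.05 folded down on its stop at the pail's -x side (it then slants 30 degrees above level), +1.05 the stop at the +x side. Starts at -1.05 to -0.9. Slight hinge friction: it stays where it is left, and a push of under 1 N moves it.
- blue_pail_grip (a point): Middle of the black grip of the blue bail, a bar 12 mm thick, 90 mm long along y, 70 mm from the pivot axis (z points away from it). Folded, it is 26 to 34 mm above the rim, 55 to 61 mm to the pail's -x side; upright, 171 mm above the underside. A fingertip pressed on its outer side, tip 15 mm below its middle, led along its arc up and to +x, swings it up.
- white_pail: Bystander, to stay standing where it is: a white pail of the same shape, with an eraser in it. Origin: centre of its underside. Also in the way: a fixed monitor; its screen, 180 to 550 mm above the desk, runs from about (0.15, -0.20) to (0.31, 0.40) m in the base frame, with a 360 mm high column behind it at (0.35, 0.07). Pass above 560 mm or round its ends.
- hook_stand: Hook stand of dark steel fixed on the desk. Origin: desk level under the seat point. Foot plate 135 x 110 x 6 mm; one post at x = +66, y = 0 mm carries a cross bar (top 200 mm high), from which two prongs, 8 mm thick, run to -x at y = +36 and -36 mm, ending in upturned red tips at x = -30 mm, 206 mm high. Between the prongs there is room for fingers.
- hook_seat (a point): Where the middle of the black grip lies when hung: 197 mm above the desk, on the dip of the prongs (their top 6 mm below it, underside 14 mm below), axes as the stand's. The grip lies across both prongs, along y; it must come in from the stand's -x side, over the red tips, with the pail below the prongs, as the pail is wider than their gap. Either way round.

How it is judged:
On the way:
1. the blue pail's bail is swung upright while the pail stands on the desk (value of joint blue_pail_bail between -0.35 and 0.35 rad and height (world z) of blue_pail below 0.006 m and angle between blue_pail's own z axis and vertical below 0.1 rad), for 0.2 s.
At the end, for the whole second after the job is handed in: The blue pail hangs by its black grip on both prongs of the hook stand: grip within 30 mm of the seat point, 8 mm below to 12 mm above it, along the seat within 20 degrees, pail carried by the stand, off its foot, within 15 degrees of upright and at most swaying slightly (under 0.15 m/s) (horizontal distance between blue_pail_grip and hook_seat below 0.03 m and z of blue_pail_grip in the frame of hook_seat between -0.008 and 0.012 m and angle between the y axis of blue_pail_grip and the y axis of hook_seat, either way round below 0.35 rad and contact force between blue_pail and hook_stand above 1 N and height (world z) of blue_pail above 0.012 m and angle between blue_pail's own z axis and vertical below 0.26 rad and linear speed of blue_pail below 0.15 m/s); the robot touches nothing.
It fails at once if the white pail is moved by over 25 mm or tipped (distance of white_pail from where it was at the start of the episode above 0.025 m or angle between white_pail's own z axis and vertical above 0.3 rad).
It fails at once if the blue pail is tipped by over 45 degrees (angle between blue_pail's own z axis and vertical above 0.79 rad).
It also fails if it takes over 67 s, if anything falls off the work surface, if the arm or the gripper's body presses on something with over 40 N, if the wrist force passes 120 N, or if a joint passes its speed limit or range.

ROBOT

A 7-joint arm with a two-finger parallel gripper is mounted at the origin on the work surface; the furniture and walls round the work are solid. World frame = base frame: x ahead of the robot, y to its left, z up, the work surface at z = 0. Lengths are in m, angles in rad, forces in N, time in s.
With the tool pointing down it reaches from about 0.425 to 0.95 m from the base axis. Payload 4.7 kg.
Tool frame: the origin (TCP) lies on the centre line of the jaws, within the pads' length; the fingertips stand robot.nose_length ahead of it and the grasp point (between the pads) lies 8 mm behind it (robot.nose_length is the distance from the TCP to the fingertips, in m); z points along the fingers, y is the line along which they close (so a half turn about z gives the same grasp; the last joint's range is limited). The gripper opens to 85 mm and grips with 20 to 120 N. Pads are 22 mm wide; open, the fingers measure 114 mm over their backs; the gripper's body (76 mm by 85 mm) begins 54 mm behind the grasp point. The pads swing forward as they close: fully open they stand 13 mm farther back than shut.
Start: joints at [-1.295, 0.469, -0.049, 1.532, 0.024, 1.141, -0.082], TCP at [0.203, 0.644, 0.21] pointing down, gripper open.
Joint ranges: [-2.59, 2.59], [-0.33, 1.99], [-1.39, 1.29], [0.1, 2.45], [-1.04, 4.18], [0.21, 1.99], [-2.66, 2.66]. Speed limits (rad/s): [2.57, 2.57, 3.14, 3.14, 3.14, 3.14, 3.14].

INTERFACE

Orientations are given as [roll, pitch, yaw] about the fixed x, y, z axes, in that order (R = Rz(yaw) Ry(pitch) Rx(roll)).
In Python, from plant import robot gives the robot as it stands. Calls block until the motion is done:
- robot.goto(position, orientation): joint-space move of the TCP to a pose.
- robot.move_straight(position, vel=0.15, attitude=None, contact_N=None): straight line of the TCP; attitude=None keeps the orientation; vel is the mean speed in m/s. With contact_N (N) it stops when the force on the tool has changed by that much, and returns True; else False.
- robot.move_joints(angles): joint-space move.
- robot.grip(opening, strength=None): opening from 0.0 (shut) to 1.0 (fully open); strength is the grip in N (None keeps the last); returns when the fingers have stopped.
- robot.sleep(seconds).
- robot.inverse_kinematics(position, orientation): joint angles nearest the present ones, or None.
- robot.sense(): the state.
- robot.grab_frame(name): name is "side" or "top"; returns a dict with "image" (480x640x3 uint8, red, green, blue), "range_z" (480x640 float32, m along the optical axis (not along the pixel's ray), 0 where there is no reading), "fx", "fy", "cx", "cy" (pixels), "R" (3x3) and "t" (3): a world point X has camera coordinates R X + t. Camera axes: x right, y down, z forward; pixel columns grow to the right and rows downward; lengths in m; the calibration is good to about 2 mm. A picture is of the moment at which its call begins.
A pose or a line that the arm cannot do raises robot.IKError and nothing moves.
- robot.close_job(): hands the job in; it is judged then, once.
The state is a dict: "t": time; "joint_pos": joint angles; "joint_velocities": joint speeds; "effort": joint torques, N m; "tcp_pos": TCP position; "tcp_rot": TCP orientation; "wrist_force": force on the tool from outside, world axes, zero at the start; "torque": the same for the moment, N m; "opening": opening from 0.0 (shut) to 1.0 (fully open); "gripper_force": force on a finger pad.
Only numpy, scipy, OpenCV 4.12 (cv2) and the standard library are available. Lean on these libraries where they do the work, as an engineer would, in place of code of your own. Each camera call takes 0.05 s, during which the arm holds its last target. There are 200 camera calls.

## Working session

There is one attempt and no reset: what is moved stays moved. The work goes in short steps, each a Python script; the robot and the scene stay as the last script left them, time stands still between calls to the robot, and variables do not carry over. Pictures are saved under pics/ and viewed, at most 13 in all, crops included, and the job is handed in when it is done.

```bash
ls; mkdir -p pics; python3 - <<'E'
from plant import robot
import cv2,numpy as np,pickle
s=robot.sense();print(s["t"],s["tcp_pos"],s["tcp_rot"],robot.nose_length,s["opening"])
F={}
for n in("side","top"):
    f=robot.grab_frame(n);F[n]=f
    cv2.imwrite(f"pics/{n}0.png",f["image"][:,:,::-1])
    print(n,-f["R"].T@f["t"],f["R"][2],f["fx"])
pickle.dump(F,open("f0.pkl","wb"))
E
```

```text
pics
0.0 [0.20238537 0.64328562 0.20853265] [-3.13960253e+00  8.79756095e-05  2.83683685e+00] 0.011 1.0014273837447023
side [-0.33633655 -0.50364904  0.73683407] [ 0.74560966  0.36393881 -0.55822466] 577.0387010410867
top [ 0.23291823 -0.12985121  1.24485857] [ 0.17034927  0.01720138 -0.9852336 ] 536.0607278723716
```

View pics/top0.png

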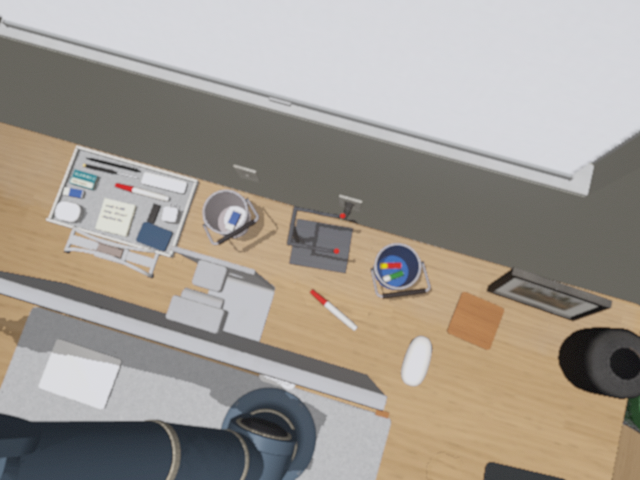

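View pics/side0.png

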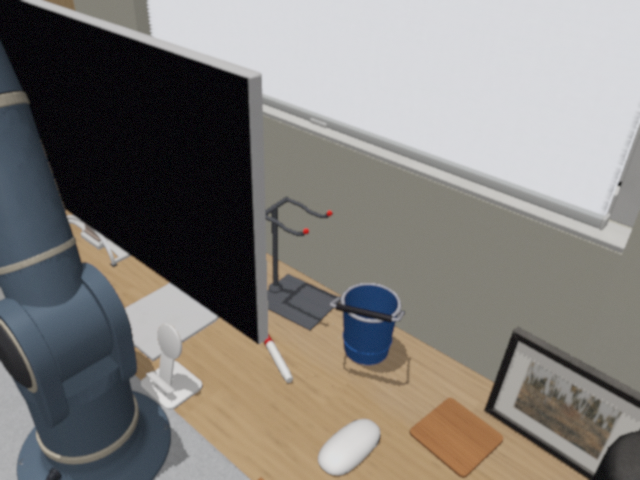

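The top view shows the blue pail at about (398,267), with its grip folded towards the robot at (405,293). The prong tips are at (342,216) and (336,251), pointing right (about -y), and the white pail is at (230,213). The side view shows the grip at (365,312) and the tips at (330,213) and (306,231).

```bash
cat > h.py <<'E'
import numpy as np,cv2
def at_z(f,u,v,z):
    d=f["R"].T@np.array([(u-f["cx"])/f["fx"],(v-f["cy"])/f["fy"],1]);c=-f["R"].T@f["t"]
    return c+d*(z-c[2])/d[2]
def cloud(f):
    v,u=np.mgrid[:480,:640];z=f["range_z"]
    P=np.stack([(u-f["cx"])/f["fx"]*z,(v-f["cy"])/f["fy"]*z,z],-1)
    return (P-f["t"])@f["R"]
def crop(f,x0,y0,x1,y1,name,k):
    cv2.imwrite(name,cv2.resize(f["image"][y0:y1,x0:x1,::-1],None,fx=k,fy=k,interpolation=cv2.INTER_CUBIC))
E
python3 - <<'E'
from h import *
import pickle
F=pickle.load(open("f0.pkl","rb"));f=F["top"]
crop(f,280,190,440,310,"pics/topc.png",5)
for n,f in F.items():
    P=cloud(f);I=f["image"].astype(int);r,g,b=I[...,0],I[...,1],I[...,2];ok=f["range_z"]>0
    red=(r>150)&(g<70)&(b<70)&ok&(P[...,2]>.17)&(P[...,2]<.23)
    k,l,st,c=cv2.connectedComponentsWithStats(red.astype(np.uint8))
    for i in range(1,k): print(n,"red",c[i],st[i,4],P[l==i].mean(0).round(4),np.ptp(P[l==i],0).round(3))
    dark=(r<50)&(g<50)&(b<50)&ok&(P[...,2]>.11)&(P[...,2]<.17)&(P[...,1]<-.1)&(P[...,1]>-.45)&(P[...,0]>.3)&(P[...,0]<.7)
    k,l,st,c=cv2.connectedComponentsWithStats(dark.astype(np.uint8))
    for i in range(1,k):
        if st[i,4]>20:
            q=P[l==i];m=q.mean(0);w,V=np.linalg.eigh(np.cov((q-m).T));print(n,"grip",c[i],st[i,4],m.round(4),V[:,2].round(3),np.ptp((q-m)@V[:,2]).round(3))
    # rim
    m=ok&(P[...,2]>.1)&(P[...,2]<.118)&(P[...,0]>.4)&(P[...,0]<.8)&(P[...,1]<-.1)&(P[...,1]>-.45)
    q=P[m][:,:2].astype(np.float32);print(n,len(q),cv2.minEnclosingCircle(q), q.min(0),q.max(0))
for u,v in((397,266),(230,213)): print(at_z(F["top"],u,v,.11))
P=cloud(F["top"]);print("wall",[P[y,x].round(3).tolist() for x,y in((300,150),(420,190),(480,200),(300,180),(420,220))])
print("mon", [P[y,x].round(3).tolist() for x,y in((380,400),(383,385),(540,290),(600,350))])
E
```

```text
side red [329. 213.] 11 [ 0.4587 -0.1543  0.203 ] [0.006 0.005 0.003]
side red [305.30769231 231.        ] 13 [ 0.3881 -0.1434  0.2025] [0.005 0.006 0.004]
side grip [360.38271605 312.71604938] 162 [ 0.3105 -0.2804  0.1386] [-0.138  0.99   0.019] 0.083
side 1577 ((0.5777686238288879, -0.27119776606559753), 0.18170185387134552) [ 0.40098977 -0.44969788] [ 0.63878953 -0.10001523]
top red [342.11764706 215.58823529] 17 [ 0.4594 -0.1508  0.2031] [0.006 0.008 0.006]
top red [335.53846154 250.84615385] 13 [ 0.3884 -0.1392  0.203 ] [0.007 0.006 0.008]
top 554 ((0.5772851705551147, -0.27262845635414124), 0.18139931559562683) [ 0.40032488 -0.44996405] [ 0.6348142  -0.10069867]
[ 0.37269514 -0.27122265  0.11      ]
[0.4801306  0.09075496 0.11      ]
wall [[0.648, -0.053, 0.047], [0.57, -0.339, 0.001], [0.535, -0.466, 0.055], [0.65, -0.039, -0.213], [0.555, -0.385, -0.274]]
mon [[0.149, -0.196, 0.547], [0.117, -0.253, 0.004], [0.329, -0.573, 0.106], [0.21, -0.655, 0.179]]
```

View pics/topc.png

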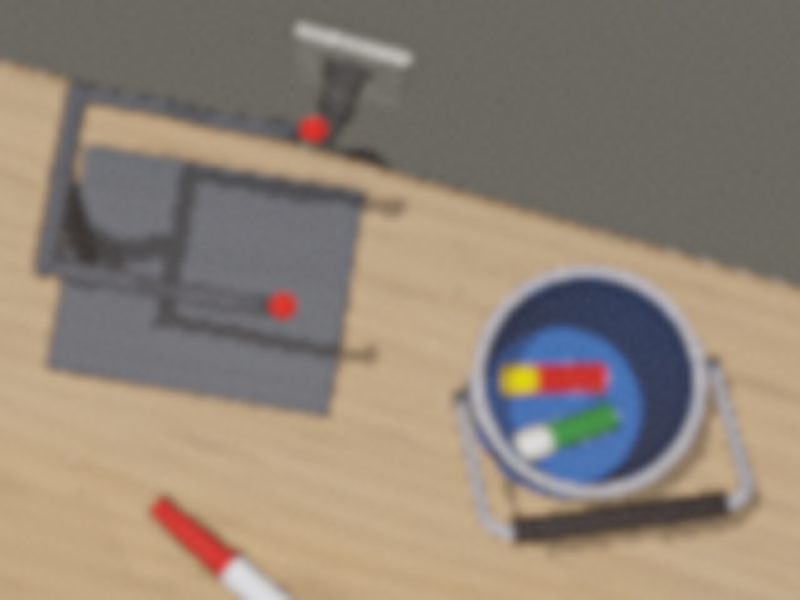

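The crop is clear enough. The tips are 72 mm apart, as specified, which puts the seat at about (0.428,-0.117). The pail is at (0.37,-0.271) with yaw of about 8°. The monitor lies between the base and the work, so I'll fit an arm model to plan a path over it.

```bash
cat > fit.py <<'E'
from plant import robot
import numpy as np
from scipy.spatial.transform import Rotation as Ro
from scipy.optimize import least_squares
s=robot.sense();D=[(np.array(s["joint_pos"]),np.array(s["tcp_pos"]),np.array(s["tcp_rot"]))]
rng=np.random.default_rng(0)
for i in range(60):
    p=[rng.uniform(-.2,.6),rng.choice([-1,1])*rng.uniform(.3,.6),rng.uniform(.15,.7)];o=[np.pi+rng.uniform(-.7,.7),rng.uniform(-.7,.7),rng.uniform(-3,3)]
    q=robot.inverse_kinematics(p,o)
    if q is not None:D.append((np.array(q),np.array(p),np.array(o)))
print(len(D))
ax="zyzyzyz"
def fk(q,x,pts=False):
    h,L1,a1,L2,a2,L3,a3=x[:7];sg=np.array(x[7:14]);
    R=Ro.identity();p=np.array([0,0,h]);out=[p]
    tr={2:[a1,0,L1],3:[-a1,0,0],4:[a2,0,L2],5:[a3,0,0],6:[0,0,L3]}
    for i in range(7):
        R=R*Ro.from_euler(ax[i],sg[i]*q[i])
        if i in tr:p=p+R.apply(tr[i]);out.append(p)
    return (p,R,out)
if __name__=="__main__":
    import itertools
    best=None
    for sg in itertools.product([1,-1],repeat=4):
        S=[sg[0],1,sg[1],1,sg[2],1,sg[3]]
        f=lambda x:np.concatenate([fk(q,list(x)+S)[0]-p for q,p,o in D])
        r=least_squares(f,[.33,.4,0,.4,0,.25,0])
        if best is None or r.cost<best[0]:best=(r.cost,r.x,S)
    c,x,S=best;print(c,np.sqrt(2*c/len(D)),x.round(4),S)
    M=[(Ro.from_euler('xyz',o)*fk(q,list(x)+S)[1].inv()) for q,p,o in D]
    M=[(fk(q,list(x)+S)[1].inv()*Ro.from_euler('xyz',o)).as_rotvec() for q,p,o in D];print(np.std(M,0),np.mean(M,0))
    np.save("arm.npy",list(x)+S)
E
python3 fit.py
```

```text
41
0.03143929694351048 0.03916151479637697 [ 0.2444  0.5352  0.0021  0.4737 -0.0028  0.3172  0.0018] [-1, 1, -1, 1, -1, 1, 1]
[2.05649130e-11 1.91362162e-11 2.03430703e+00] [ 4.60625845e-14  2.69734676e-12 -1.49724485e-01]
```

```bash
cat >> fit.py <<'E'
    sg=[-1,1,-1,1,-1,1,-1]
    def Rs(q):
        R=Ro.identity();o=[np.eye(3)]
        for i in range(7):R=R*Ro.from_euler(ax[i],sg[i]*q[i]);o.append(R.as_matrix())
        return o
    A=np.vstack([np.hstack(Rs(q)) for q,p,o in D]);b=np.concatenate([p for q,p,o in D])
    c,res,rk,_=np.linalg.lstsq(A,b,rcond=None);print(np.abs(A@c-b).max());print(c.reshape(8,3).round(4))
    M=[(Ro.from_matrix(Rs(q)[-1]).inv()*Ro.from_euler('xyz',o)).as_rotvec() for q,p,o in D];print(np.std(M,0),np.mean(M,0))
    np.save("c.npy",c.reshape(8,3))
E
python3 fit.py
```

```text
41
0.03143929694351048 0.03916151479637697 [ 0.2444  0.5352  0.0021  0.4737 -0.0028  0.3172  0.0018] [-1, 1, -1, 1, -1, 1, 1]
[2.05649130e-11 1.91362162e-11 2.03430703e+00] [ 4.60625845e-14  2.69734676e-12 -1.49724485e-01]
6.700312527030405e-11
[[-0.000e+00 -0.000e+00  1.189e-01]
 [ 0.000e+00 -1.320e-02  1.189e-01]
 [-0.000e+00 -1.320e-02  2.771e-01]
 [-0.000e+00 -7.700e-03  2.771e-01]
 [ 0.000e+00 -7.700e-03  2.334e-01]
 [-0.000e+00 -2.000e-04  2.334e-01]
 [-0.000e+00 -2.000e-04  1.638e-01]
 [-0.000e+00 -0.000e+00  1.638e-01]]
[1.36735694e-11 1.97749592e-11 9.67091130e-12] [-1.70851990e-12 -3.23998515e-12  1.57079633e+00]
```

```bash
cat >> h.py <<'E'
from scipy.spatial.transform import Rotation as Ro
sg=[-1,1,-1,1,-1,1,-1]
def pts(q):
    R=Ro.identity();p=np.array([0,0,.2378]);o=[p]
    L={1:[0,-.0264,.5542],3:[0,-.0154,.4668],6:[0,0,.3276+.011]}
    for i in range(7):
        R=R*Ro.from_euler("zyzyzyz"[i],sg[i]*q[i])
        if i in L:p=p+R.apply(L[i]);o.append(p)
    return o  # shoulder, elbow, wrist, tip
def clear(q0,q1):
    "min distance of link axes (upper, fore, hand) to screen / column over a joint-space move"
    s=np.linspace(0,1,60);best=[9,9,9]
    S=np.array([[.15+.16*a,-.2+.6*a,z] for a in s for z in (np.linspace(.18,.55,12))]+[[.35,.07,z] for z in np.linspace(0,.36,15)])
    for a in np.linspace(0,1,40):
        o=pts((1-a)*np.array(q0)+a*np.array(q1))
        for k in range(3):
            X=o[k]+np.linspace(0,1,20)[:,None]*(o[k+1]-o[k])
            best[k]=min(best[k],np.sqrt(((X[:,None]-S[None])**2).sum(-1)).min())
    return np.round(best,3)
pi=np.pi
E
python3 - <<'E'
from h import *
from plant import robot
import pickle
f=pickle.load(open("f0.pkl","rb"))["top"]
e1=at_z(f,372.4,269.4,.101);e2=at_z(f,423,262.4,.101);print("ears",e1,e2,(e1+e2)/2,(e1-e2)/np.linalg.norm(e1-e2),np.linalg.norm(e1-e2))
print("rim",at_z(f,398,266.6,.11));g1=at_z(f,383,296,.138);g2=at_z(f,425.4,290.6,.138);print("grip",(g1+g2)/2,(g1-g2)/np.linalg.norm(g1-g2),np.linalg.norm(g1-g2))
q=np.array(robot.sense()["joint_pos"]);print(pts(q)[-1])
a=q.copy();a[[1,3,5]]=[-.3,1.2,1.9];b=a.copy();b[0]=.63;b[2]=0;b[4]=0;b[6]=.77
print(clear(q,a),clear(a,b))
robot.move_joints(a);robot.move_joints(b)
for p,yaw in(((.28,-.286,.2),98),((.29,-.283,.135),98),((.372,-.27,.171),98),((.4285,-.117,.2),171)):
    for yw in (yaw,yaw-180):
        k=robot.inverse_kinematics(p,[pi,0,np.radians(yw)]);print(p,yw,None if k is None else (np.round(k,2),clear(b,k)))
print(robot.sense()["t"])
E
```

```text
ears [ 0.36526492 -0.21977608  0.101     ] [ 0.38285125 -0.32795809  0.101     ] [ 0.37405809 -0.27386709  0.101     ] [-0.16045615  0.98704297  0.        ] 0.10960212968436689
rim [ 0.37146119 -0.27334451  0.11      ]
grip [ 0.31314824 -0.28255819  0.138     ] [-0.14934348  0.98878538  0.        ] 0.08793833190200812
[0.20207493 0.64342703 0.19787015]
[0.177 0.183 0.174] [0.183 0.278 0.189]
(0.28, -0.286, 0.2) 98 (array([ 0.72,  0.02, -0.03,  2.15,  0.  ,  0.97,  0.83]), array([0.196, 0.073, 0.156]))
(0.28, -0.286, 0.2) -82 (array([ 0.18,  0.  ,  0.52,  2.17, -0.  ,  0.97, -2.3 ]), array([0.195, 0.073, 0.156]))
(0.29, -0.283, 0.135) 98 (array([ 0.72,  0.13, -0.06,  2.22,  0.01,  0.8 ,  0.8 ]), array([0.168, 0.056, 0.163]))
(0.29, -0.283, 0.135) -82 (array([-0.32,  0.2 ,  1.14,  2.26, -0.25,  0.81, -2.02]), array([0.132, 0.071, 0.163]))
(0.372, -0.27, 0.171) 98 (array([ 0.69,  0.17, -0.17,  2.06,  0.04,  0.91,  0.64]), array([0.153, 0.106, 0.191]))
(0.372, -0.27, 0.171) -82 (array([-0.41,  0.27,  1.13,  2.11, -0.31,  0.94, -2.11]), array([0.115, 0.12 , 0.189]))
(0.4285, -0.117, 0.2) 171 (array([ 0.35,  0.11, -0.19,  2.06,  0.03,  0.98,  1.56]), array([0.163, 0.12 , 0.193]))
(0.4285, -0.117, 0.2) -9 (array([ 1.14,  0.25, -1.1 ,  2.02,  0.26,  1.02, -1.81]), array([0.157, 0.117, 0.195]))
4.4583
```

```bash
cat >> h.py <<'E'
from scipy.optimize import least_squares
lo=np.array([-2.59,-.33,-1.39,.1,-1.04,.21,-2.66])+.02;hi=np.array([2.59,1.99,1.29,2.45,4.18,1.99,2.66])-.02
def rot(q):return Ro.from_euler("ZYZYZYZ",np.array(sg)*q)*Ro.from_euler("z",pi/2)
def tcp(q):
    o=pts(q);return o[3]-rot(q).apply([0,0,.011])
def ik(p,R,j3,q0):
    f=lambda q:np.concatenate([(tcp(q)-p)*10,(R.inv()*rot(q)).as_rotvec()*3,[(q[2]-j3)]])
    r=least_squares(f,np.clip(q0,lo+1e-3,hi-1e-3),bounds=(lo,hi),max_nfev=60)
    return r.x if np.abs(r.fun).max()<2e-3 else None
E
cat > scan.py <<'E'
from h import *
b=np.array([.63,.1,0,2.1,0,.9,.77])
# tool-down yaw 98.5, then tilt alpha about pail x, beta about pail y
px=Ro.from_euler('z',8.7,degrees=True)
for yaw in (98.7,):
  R0=Ro.from_euler('xyz',[pi,0,np.radians(yaw)])
  for al in (-40,-20,0,20,40):
    for be in (0,10,):
      Rt=px*Ro.from_euler('xy',[al,be],degrees=True)*px.inv()*R0
      out=[]
      for j3 in (-1.2,-.8,-.4,0,.4,.8,1.2):
        q=ik(np.array([.29,-.283,.135]),Rt,j3,np.r_[.63-j3,b[1],j3,b[3:]])
        out.append((j3,None if q is None else clear(q,q)[1:].tolist()))
      print(al,be,out)
E
python3 scan.py
```

```text
Traceback (most recent call last):
  File "scan.py", line 12, in <module>
    q=ik(np.array([.29,-.283,.135]),Rt,j3,np.r_[.63-j3,b[1],j3,b[3:]])
  File "h.py", line 38, in ik
    r=least_squares(f,np.clip(q0,lo+1e-3,hi-1e-3),bounds=(lo,hi),max_nfev=60)
  File "h.py", line 37, in <lambda>
    f=lambda q:np.concatenate([(tcp(q)-p)*10,(R.inv()*rot(q)).as_rotvec()*3,[(q[2]-j3)]])
                                ~~~^^^
  File "h.py", line 35, in tcp
    o=pts(q);return o[3]-rot(q).apply([0,0,.011])
                         ~~~^^^
  File "h.py", line 33, in rot
    def rot(q):return Ro.from_euler("ZYZYZYZ",np.array(sg)*q)*Ro.from_euler("z",pi/2)
                      ~~~~~~~~~~~~~^^^^^^^^^^^^^^^^^^^^^^^^^^
  File "scipy/spatial/transform/_rotation.pyx", line 1413, in scipy.spatial.transform._rotation.Rotation.from_euler
ValueError: Expected axis specification to be a non-empty string of upto 3 characters, got ZYZYZYZ
```

```bash
python3 - <<'E'
s=open('h.py').read()
s=s.replace('''def rot(q):return Ro.from_euler("ZYZYZYZ",np.array(sg)*q)*Ro.from_euler("z",pi/2)''','''def rot(q):
    s=np.array(sg)*q;return Ro.from_euler("ZYZ",s[:3])*Ro.from_euler("YZY",s[3:6])*Ro.from_euler("z",s[6]+pi/2)''')
open('h.py','w').write(s)
E
python3 scan.py
```

```text
-40 0 [(-1.2, None), (-0.8, None), (-0.4, None), (0, None), (0.4, None), (0.8, None), (1.2, None)]
-40 10 [(-1.2, None), (-0.8, None), (-0.4, None), (0, None), (0.4, None), (0.8, None), (1.2, None)]
-20 0 [(-1.2, [0.012, 0.112]), (-0.8, [0.015, 0.112]), (-0.4, [0.017, 0.112]), (0, [0.017, 0.112]), (0.4, [0.017, 0.112]), (0.8, [0.017, 0.112]), (1.2, None)]
-20 10 [(-1.2, [0.038, 0.158]), (-0.8, [0.044, 0.158]), (-0.4, [0.047, 0.158]), (0, [0.049, 0.158]), (0.4, [0.05, 0.158]), (0.8, [0.051, 0.158]), (1.2, [0.054, 0.158])]
0 0 [(-1.2, [0.051, 0.163]), (-0.8, [0.047, 0.163]), (-0.4, [0.052, 0.163]), (0, [0.056, 0.163]), (0.4, [0.06, 0.163]), (0.8, [0.065, 0.163]), (1.2, [0.073, 0.163])]
0 10 [(-1.2, [0.072, 0.167]), (-0.8, [0.072, 0.167]), (-0.4, [0.08, 0.167]), (0, [0.086, 0.167]), (0.4, [0.091, 0.167]), (0.8, [0.097, 0.167]), (1.2, [0.108, 0.167])]
20 0 [(-1.2, [0.153, 0.169]), (-0.8, [0.116, 0.169]), (-0.4, [0.101, 0.169]), (0, [0.097, 0.169]), (0.4, [0.1, 0.169]), (0.8, [0.115, 0.169]), (1.2, [0.144, 0.169])]
20 10 [(-1.2, [0.161, 0.168]), (-0.8, [0.123, 0.168]), (-0.4, [0.111, 0.168]), (0, [0.113, 0.168]), (0.4, [0.124, 0.168]), (0.8, [0.141, 0.168]), (1.2, [0.168, 0.168])]
40 0 [(-1.2, [0.253, 0.167]), (-0.8, [0.193, 0.167]), (-0.4, [0.153, 0.167]), (0, [0.134, 0.167]), (0.4, [0.136, 0.167]), (0.8, [0.165, 0.167]), (1.2, [0.225, 0.167])]
40 10 [(-1.2, [0.254, 0.166]), (-0.8, [0.191, 0.166]), (-0.4, [0.152, 0.166]), (0, [0.138, 0.166]), (0.4, [0.149, 0.166]), (0.8, [0.182, 0.166]), (1.2, [0.236, 0.166])]
```

```bash
cat > push.py <<'E'
from h import *
from plant import robot
C=np.array([.373,-.2735,0]);a=np.radians(8.9);px=np.array([np.cos(a),np.sin(a),0])
P=Ro.from_euler('z',a)
R=P*Ro.from_euler('x',30,degrees=True)*P.inv()*Ro.from_euler('xyz',[pi,0,a+pi/2]);d=R.apply([0,0,1]);att=R.as_euler('xyz')
grip=lambda th:C+px*.07*np.sin(th)+np.array([0,0,.101+.07*np.cos(th)])
T=lambda th,off:grip(th)-px*off+d*.007
b=np.array(robot.sense()["joint_pos"])
up=T(-1.05,.06)-d*.10
k=ik(up,R,0,np.array([.72,.1,0,2.1,.3,.9,.8]));k2=ik(T(-1.05,.04),R,0,k);print(k.round(2),clear(b,k),clear(k,k2),d.round(2),tcp(k)-up)
ke=ik(T(0,.02),R,0,k2);print(ke.round(2),clear(k2,ke))
robot.grip(0);print("nose",robot.nose_length)
robot.move_joints(k);robot.move_straight(T(-1.05,.04),attitude=att)
w0=robot.sense()["wrist_force"]
c=robot.move_straight(T(-1.05,.0205),vel=.03,contact_N=3);s=robot.sense();print(c,s["tcp_pos"]-T(-1.05,.0205),s["wrist_force"]-w0,s["t"])
import cv2
f=robot.grab_frame("side");crop(f,260,200,460,380,"pics/push.png",4)
E
python3 push.py
```

```text
[ 0.98  0.34 -0.    1.82 -0.21  1.47  1.21] [0.12  0.146 0.173] [0.099 0.115 0.158] [-0.08  0.49 -0.87] [-6.62303545e-13  3.11894954e-12 -6.70422051e-12]
[ 0.78  0.4  -0.    1.87 -0.31  1.32  1.08] [0.085 0.115 0.158]
nose 0.011
False [-1.41115868e-04  1.18574647e-05 -5.01430073e-05] [-0.51263232 -0.08266595 -0.32797097] 8.8583
```

View pics/push.png

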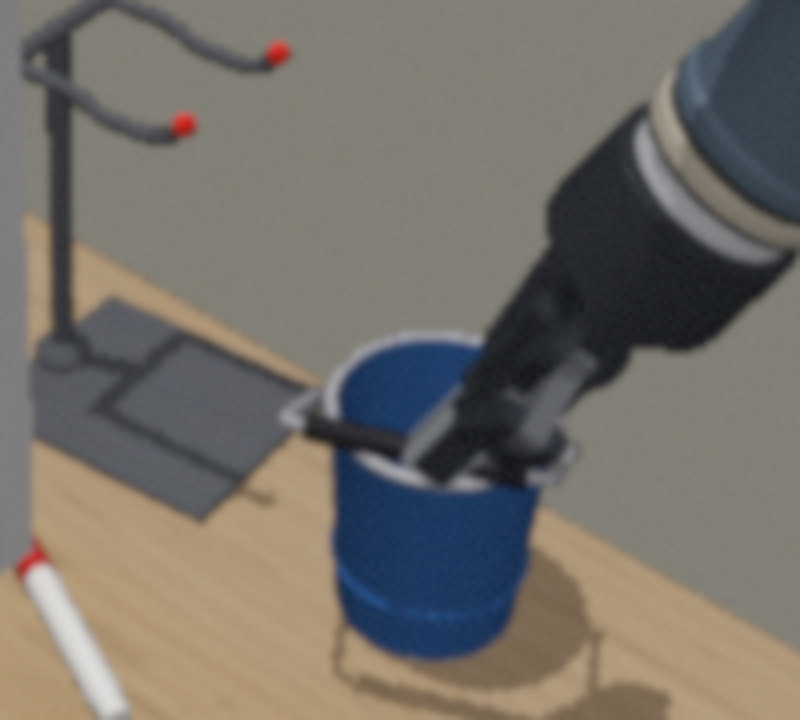

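The fingertip lies against the outer side of the grip at crop (440,470), slightly past its lower edge. Next I'll lead the grip along its arc, reducing the tilt on the way.

```bash
cat > arc.py <<'E'
from h import *
from plant import robot
C=np.array([.373,-.2735,0]);a=np.radians(8.9);px=np.array([np.cos(a),np.sin(a),0])
P=Ro.from_euler('z',a)
def pose(th,off,al):
    R=P*Ro.from_euler('x',al,degrees=True)*P.inv()*Ro.from_euler('xyz',[pi,0,a+pi/2])
    return C+px*.07*np.sin(th)+np.array([0,0,.101+.07*np.cos(th)])-px*off+R.apply([0,0,1])*.007,R.as_euler('xyz')
for th in np.linspace(-.92,.03,8):
    p,o=pose(th,.0205,30-20*(th+1.05)/1.08)
    robot.move_straight(p,vel=.06,attitude=o);s=robot.sense();print(round(th,2),s["wrist_force"].round(2),clear(s["joint_pos"],s["joint_pos"]))
robot.sleep(.3)
p,o=pose(.03,.07,10);robot.move_straight(p,attitude=o)
p[2]+=.1;robot.move_straight(p,attitude=[pi,0,a+pi/2]);robot.grip(1)
s=robot.sense();print(s["t"],s["tcp_pos"],s["joint_pos"])
import pickle
F={n:robot.grab_frame(n) for n in("side","top")};pickle.dump(F,open("f1.pkl","wb"))
crop(F["side"],260,180,460,380,"pics/s1.png",3)
crop(F["top"],320,200,460,320,"pics/t1.png",5)
E
python3 arc.py; python3 -c "
import cv2,numpy as np
a=cv2.imread('pics/s1.png')[:600,:400];b=cv2.imread('pics/t1.png')
cv2.imwrite('pics/s1t.png',cv2.imread('pics/s1.png'))"
```

```text
-0.92 [ 0.12 -0.46  0.23] [0.104 0.114 0.174]
-0.78 [0.72 0.11 0.61] [0.11  0.112 0.177]
-0.65 [-1.34  0.65 -0.1 ] [0.116 0.109 0.182]
-0.51 [-1.31 -0.2   0.66] [0.122 0.109 0.188]
-0.38 [ 0.48 -1.01  0.28] [0.126 0.108 0.194]
-0.24 [ 0.73 -0.16 -0.33] [0.13  0.108 0.202]
-0.11 [-0.7  -0.13  0.42] [0.133 0.109 0.21 ]
0.03 [-0.61  0.17 -0.3 ] [0.135 0.11  0.219]
13.75 [ 0.30574543 -0.2827971   0.26411605] [ 7.21072731e-01 -9.79725695e-03 -7.52047899e-02  2.02347410e+00
 -8.36813024e-04  1.12780671e+00  8.01582478e-01]
```

View pics/s1.png

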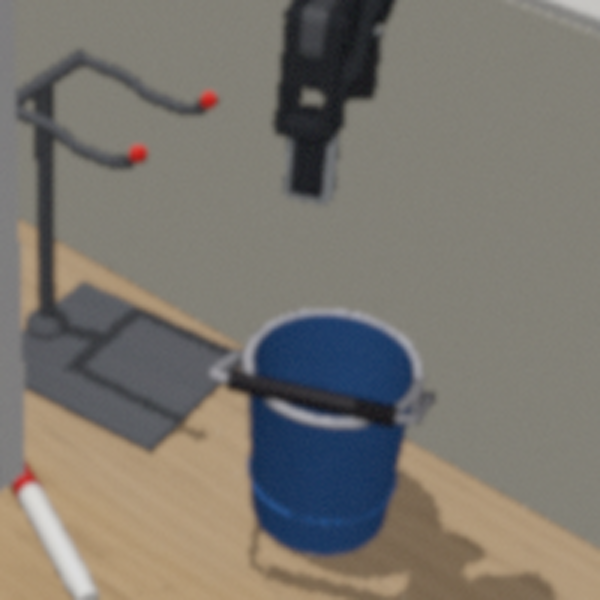

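View pics/t1.png

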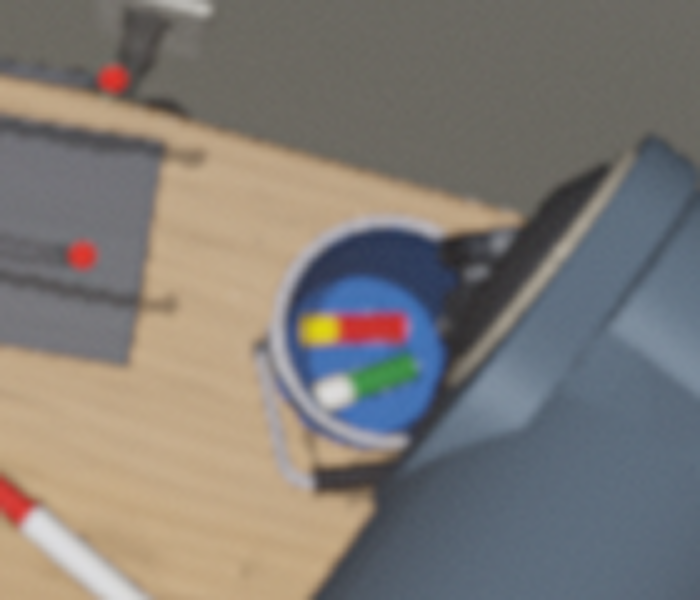

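The bail is still folded (grip at side crop (310,393)), so the fingertip passed over it. I'll re-measure the grip and retry with the tip deeper and further forward.

```bash
cat >> h.py <<'E'
def meas(f):
    P=cloud(f);I=f["image"].astype(int);ok=f["range_z"]>0
    m=ok&(I.max(-1)<60)&(np.abs(P-[.36,-.28,.145]).max(-1)<.09)&(P[...,2]>.118)&(P[...,2]<.19)
    k,l,st,c=cv2.connectedComponentsWithStats(m.astype(np.uint8))
    for i in range(1,k):
        if st[i,4]>30:
            q=P[l==i];mu=np.median(q,0);w,V=np.linalg.eigh(np.cov((q-mu).T));print("grip",c[i].round(),st[i,4],((q.min(0)+q.max(0))/2).round(4),V[:,2].round(3),np.ptp((q-mu)@V[:,2]).round(3))
E
python3 - <<'E'
from h import *
import pickle
for n in("f0.pkl","f1.pkl"): meas(pickle.load(open(n,"rb"))["side"])
E
sed -e 's/R.apply(\[0,0,1\])\*.007/R.apply([0,0,1])*dep/' -e 's/def pose(th,off,al):/def pose(th,off,al,dep):/' -e '/^for th/,$d' arc.py > arc2.py
cat >> arc2.py <<'E'
import pickle
robot.grip(0)
p,o=pose(-1.05,.05,25,-.05);robot.move_straight(p,attitude=o)
p,o=pose(-1.05,.045,30,.019);robot.move_straight(p,attitude=o)
p,o=pose(-1.05,.0145,30,.019);print(robot.move_straight(p,vel=.03,attitude=o),robot.sense()["wrist_force"].round(2))
f=robot.grab_frame("side");pickle.dump(f,open("f2.pkl","wb"));meas(f)
crop(f,290,240,410,340,"pics/s2.png",5)
E
python3 arc2.py
```

```text
grip [362. 312.] 273 [ 0.311  -0.2843  0.1386] [-0.136  0.991  0.012] 0.086
grip [365. 313.] 314 [ 0.3143 -0.285   0.1381] [-0.16   0.987  0.002] 0.085
False [-0.14  0.27  0.52]
grip [372. 313.] 181 [ 0.2947 -0.3087  0.1622] [-0.495 -0.04   0.868] 0.068
grip [347. 309.] 112 [ 0.3098 -0.2589  0.1377] [-0.146  0.989 -0.032] 0.034
```

View pics/s2.png

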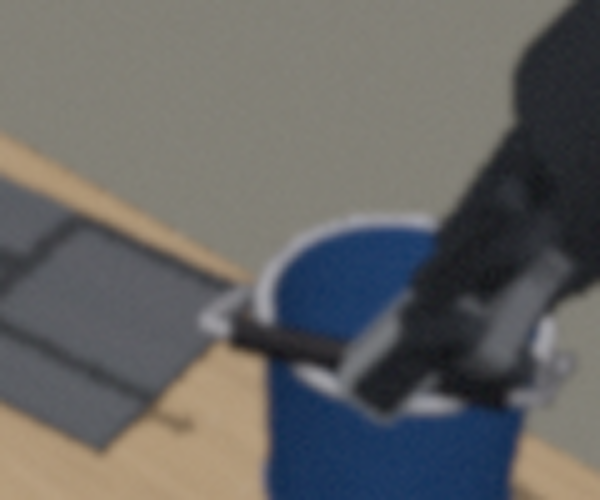

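The fingertip now shows well below the grip, at crop (385,415). I'll check its true position from depth.

```bash
python3 - <<'E'
from h import *
from plant import robot
import pickle
f=pickle.load(open("f2.pkl","rb"));P=cloud(f);a=np.radians(8.9);px=np.array([np.cos(a),np.sin(a),0]);py=np.array([-px[1],px[0],0])
s=robot.sense();print(s["tcp_pos"],s["opening"])
C=np.array([.373,-.2735,0])
for u,v in((368,314),(367,318),(366,321),(372,308),(362,314),(350,310),(340,307),(388,317)):
    x=P[v,u];print(u,v,x.round(4),"pail frame",((x-C)@px).round(4),((x-C)@py).round(4))
print("tcp pail",(s["tcp_pos"]-C)@px,(s["tcp_pos"]-C)@py)
E
```

```text
[ 0.29701944 -0.27580757  0.11937512] -0.003507269543309025
368 314 [ 0.2891 -0.3001  0.1609] pail frame -0.087 -0.0133
367 318 [ 0.2865 -0.3     0.1549] pail frame -0.0895 -0.0128
366 321 [ 0.2876 -0.2986  0.1474] pail frame -0.0883 -0.0115
372 308 [ 0.2669 -0.3123  0.1947] pail frame -0.1108 -0.0219
362 314 [ 0.2923 -0.2896  0.1539] pail frame -0.0822 -0.0034
350 310 [ 0.3094 -0.2635  0.1379] pail frame -0.0613 0.0197
340 307 [ 0.3077 -0.2471  0.1387] pail frame -0.0605 0.0362
388 317 [ 0.2525 -0.3411  0.2013] pail frame -0.1295 -0.0482
tcp pail -0.07542274568676015 0.009475190214079297
```

```bash
python3 - <<'E'
from h import *
from plant import robot
import pickle
def proj(f,X):
    c=f["R"]@X+f["t"];return (c[0]/c[2]*f["fx"]+f["cx"],c[1]/c[2]*f["fy"]+f["cy"],c[2])
f=pickle.load(open("f2.pkl","rb"));s=robot.sense();R=Ro.from_euler('xyz',s["tcp_rot"]);d=R.apply([0,0,1]);print(d)
for k in(.011,0,-.02,-.04): print(k,proj(f,s["tcp_pos"]+k*d))
F=pickle.load(open("f1.pkl","rb"))["side"];t=np.array([.30575,-.2828,.2641]);P=cloud(F)
a=np.radians(8.9);px=np.array([np.cos(a),np.sin(a),0])
for k in(.011,0,-.02):
  for o in (-.05,0,.05): print(k,o,proj(F,t+[0,0,-k]+px*o))
for v in range(225,250,3): print(v,P[v,362].round(4))
E
```

```text
[-0.07731905  0.49400067 -0.8660168 ]
0.011 (np.float64(349.5903716874426), np.float64(329.8541481050142), np.float64(0.9064987598975118))
0 (np.float64(353.3729658351424), np.float64(326.144128666231), np.float64(0.8998375105317101))
-0.02 (np.float64(360.39584601589416), np.float64(319.255992913502), np.float64(0.8877261480484344))
-0.04 (np.float64(367.61300488848144), np.float64(312.1773059953277), np.float64(0.8756147855651588))
0.011 -0.05 (np.float64(357.81104936199876), np.float64(275.12965587322356), np.float64(0.7895068810487547))
0.011 0 (np.float64(366.15840572372485), np.float64(254.95287739752754), np.float64(0.8291537578202998))
0.011 0.05 (np.float64(373.7439150152148), np.float64(236.6175944687322), np.float64(0.8688006345918449))
0 -0.05 (np.float64(358.3610245543673), np.float64(268.71545948379287), np.float64(0.783366409773859))
0 0 (np.float64(366.74416636909), np.float64(248.69713279413995), np.float64(0.8230132865454041))
0 0.05 (np.float64(374.3567489192959), np.float64(230.51884501015655), np.float64(0.8626601633169492))
-0.02 -0.05 (np.float64(359.38338833460966), np.float64(256.7919360978144), np.float64(0.772201916546776))
-0.02 0 (np.float64(367.8318871463962), np.float64(237.08060744975936), np.float64(0.8118487933183209))
-0.02 0.05 (np.float64(375.49363717469186), np.float64(219.20485505972667), np.float64(0.851495670089866))
225 [ 0.2346 -0.2982  0.3495]
228 [ 0.2516 -0.2924  0.3334]
231 [ 0.2538 -0.292   0.3274]
234 [ 0.2512 -0.2933  0.3247]
237 [ 0.2521 -0.2933  0.3195]
240 [ 0.257  -0.2919  0.3114]
243 [ 0.2508 -0.2945  0.3112]
246 [ 0.2575 -0.2925  0.3017]
249 [ 0.6203 -0.1641  0.0282]
```

The depth shows the fingertips about 33 mm short of where the reported TCP and nose length put them, both open and shut. I'll shift my commands along the tool axis by that amount and retry the swing.

```bash
sed -e '/^robot.grip(0)/,$d' arc2.py > arc3.py
cat >> arc3.py <<'E'
D=.040
p,o=pose(-1.05,.05,30,.019);robot.move_straight(p,attitude=o)
p,o=pose(-1.05,.05,30,D);robot.move_straight(p,attitude=o);s=robot.sense();print(clear(s["joint_pos"],s["joint_pos"]))
for th in np.linspace(-1.05,.05,10):
    p,o=pose(th,.0185,30-20*(th+1.05)/1.1,D)
    robot.move_straight(p,vel=.05,attitude=o);s=robot.sense();print(round(th,2),s["wrist_force"].round(2),clear(s["joint_pos"],s["joint_pos"]))
robot.sleep(.3)
p,o=pose(.03,.07,10,D);robot.move_straight(p,attitude=o)
p[2]+=.09;robot.move_straight(p,attitude=[pi,0,a+pi/2])
s=robot.sense();print(s["t"],s["tcp_pos"])
F={n:robot.grab_frame(n) for n in("side","top")};pickle.dump(F,open("f3.pkl","wb"));meas(F["side"])
A=[cv2.resize(F[n]["image"][y:y+150,x:x+130,::-1],None,fx=3,fy=3,interpolation=cv2.INTER_CUBIC) for n,x,y in(("side",300,230),("top",330,200))]
cv2.imwrite("pics/s3.png",np.hstack(A))
E
python3 arc3.py
```

```text
[0.093 0.105 0.151]
-1.05 [0.79 0.02 0.49] [0.083 0.11  0.173]
-0.93 [-1.19 -0.15  0.84] [0.091 0.107 0.175]
-0.81 [-0.11 -0.56  0.66] [0.098 0.104 0.178]
-0.68 [ 0.41  0.45 -0.34] [0.103 0.102 0.182]
-0.56 [-0.48 -0.24 -0.35] [0.107 0.101 0.187]
-0.44 [-0.63  0.17 -0.65] [0.111 0.101 0.193]
-0.32 [0.06 0.08 0.49] [0.115 0.101 0.199]
-0.19 [-0.77  0.44 -0.14] [0.117 0.102 0.206]
-0.07 [0.08 0.14 0.11] [0.119 0.103 0.214]
0.05 [-0.32  0.13  0.21] [0.12  0.105 0.222]
23.1083 [ 0.30476142 -0.27685378  0.22092416]
grip [375. 271.] 220 [ 0.3758 -0.2745  0.1741] [-0.155  0.988 -0.004] 0.086
```

View pics/s3.png

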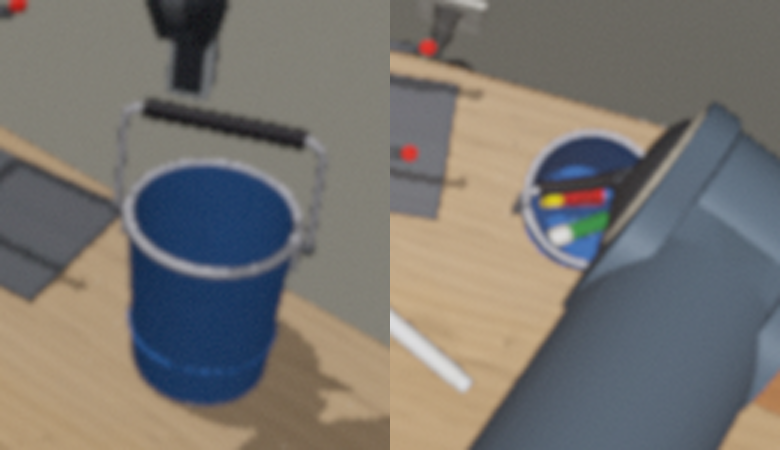

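The bail is upright (grip at side view (375,271), height about 0.171). Next I'll grasp it, lift, turn it to the stand's axis, and check.

```bash
cat > grasp.py <<'E'
from h import *
from plant import robot
import pickle
a=np.radians(8.9);O=[pi,0,a+pi/2];g=np.array([.379,-.2725]);K=.008+.033
robot.move_straight(list(robot.sense()["tcp_pos"][:2])+[.30],attitude=O);robot.grip(1)
robot.move_straight([*g,.30],attitude=O)
print(robot.move_straight([*g,.171-K],vel=.1,attitude=O,contact_N=6),robot.sense()["tcp_pos"])
robot.grip(0,50);s=robot.sense();print("open",s["opening"],s["gripper_force"],s["t"])
robot.move_straight([*g,.230-K],vel=.08)
S=np.array([.4285,-.1174]);sx=np.array([.159,.987]);p=S-.15*sx
robot.move_straight([*p,.230-K],vel=.03,attitude=[pi,0,np.radians(170.9)])
robot.sleep(.3);s=robot.sense();print(s["t"],s["tcp_pos"],s["opening"],clear(s["joint_pos"],s["joint_pos"]),s["joint_pos"].round(2),s["wrist_force"])
F={n:robot.grab_frame(n) for n in("side","top")};pickle.dump(F,open("f4.pkl","wb"))
cv2.imwrite("pics/s4.png",cv2.resize(F["side"]["image"][160:360,240:460,::-1],None,fx=3,fy=3,interpolation=cv2.INTER_CUBIC))
E
python3 grasp.py
```

```text
False [ 0.37935524 -0.27271881  0.1304682 ]
open 0.11900797652726502 48.64826560020447 27.8417
30.4417 [ 0.4046501  -0.26545706  0.18903299] 0.1195599013702062 [0.147 0.125 0.263] [ 0.69  0.19 -0.22  1.99  0.05  0.97  1.85] [-0.53138721 -0.04691135 -1.68145154]
```

View pics/s4.png

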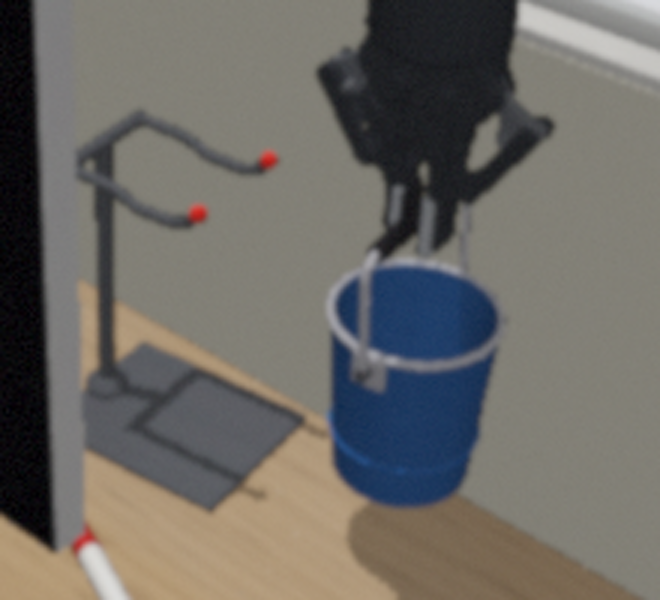

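```bash
python3 - <<'E'
from h import *
import pickle
F=pickle.load(open("f4.pkl","rb"));f=F["side"];P=cloud(f)
for u,v in((364,246),(366,244),(363,248),(360,278),(395,246)): print(u,v,P[v,u].round(4))
for n in F:
    P=cloud(F[n]);I=F[n]["image"].astype(int)
    m=(F[n]["range_z"]>0)&(I[...,2]>I[...,0]+40)&(np.abs(P[...,:2]-[.405,-.265]).max(-1)<.08)&(P[...,2]>.03)&(P[...,2]<.25)
    q=P[m];print(n,m.sum(),q.min(0).round(4),q.max(0).round(4),np.percentile(q[:,2],[1,99]).round(3))
# rim (grey, outline) z from side
P=cloud(f);I=f["image"].astype(int)
for u,v in((390,281),(400,282),(350,262),(405,265),(365,255)): print("rim",u,v,I[v,u],P[v,u].round(4))
E
```

```text
364 246 [ 0.356  -0.2607  0.2305]
366 244 [ 0.3605 -0.2621  0.232 ]
363 248 [ 0.3529 -0.2605  0.2287]
360 278 [ 0.3457 -0.2625  0.176 ]
395 246 [ 0.4574 -0.2808  0.1749]
side 3001 [ 0.3561 -0.3178  0.0611] [ 0.453  -0.2263  0.1688] [0.066 0.166]Traceback (most recent call last):
  File "<stdin>", line 8, in <module>
    return umr_minimum(a, axis, None, out, keepdims, initial, where)
ValueError: zero-size array to reduction operation minimum which has no identity
```

The grip is at z = 0.230 and the rim at 0.169, both as planned. I'll advance over the tips and lower.

```bash
cat > hang.py <<'E'
from h import *
from plant import robot
K=.041;S=np.array([.4285,-.1174])
c=robot.move_straight([*S,.230-K],vel=.05,contact_N=6);s=robot.sense();print(c,s["tcp_pos"],s["wrist_force"].round(1),s["t"])
if not c:
    robot.sleep(.3);w=robot.sense()["wrist_force"]
    c=robot.move_straight([*S,.196-K],vel=.03,contact_N=4);s=robot.sense();print(c,s["tcp_pos"][2]+K,(s["wrist_force"]-w).round(1),s["t"],clear(s["joint_pos"],s["joint_pos"]))
f=robot.grab_frame("side");cv2.imwrite("pics/s5.png",cv2.resize(f["image"][140:340,230:430,::-1],None,fx=3,fy=3,interpolation=cv2.INTER_CUBIC))
E
python3 hang.py
```

```text
False [ 0.42847287 -0.1175451   0.18900318] [-0.3  0.1 -2.6] 33.6917
True 0.19682094794905822 [ 0.6 -0.1  7.7] 35.0333 [0.144 0.11  0.203]
```

View pics/s5.png

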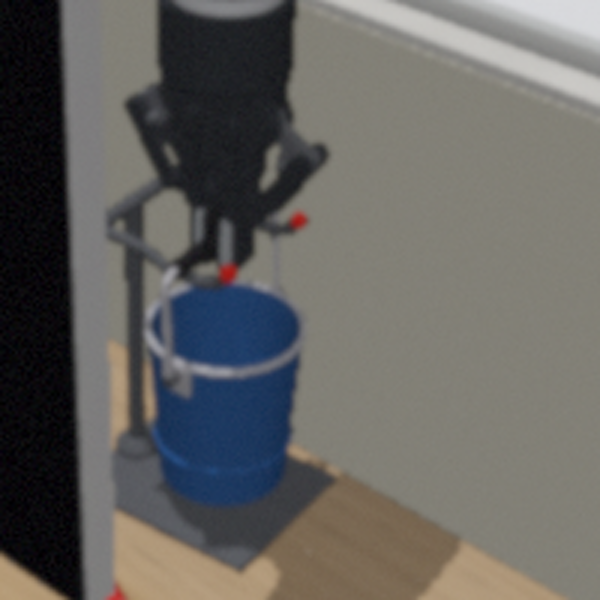

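The contact height of 0.1968 matches the seat height of 0.197. The grip lies behind the red tips at crop (228,273) and (300,220), across both prongs. I'll release, withdraw upward, and check.

```bash
python3 - <<'E'
from h import *
from plant import robot
robot.grip(.4);p=robot.sense()["tcp_pos"]
robot.move_straight([p[0],p[1],p[2]+.03],vel=.04);robot.move_straight([p[0],p[1],p[2]+.15],vel=.12)
robot.sleep(1.5);s=robot.sense();print(s["t"],s["wrist_force"].round(1))
f=robot.grab_frame("side");P0=cloud(f);robot.sleep(.5);g=robot.grab_frame("side")
print("change",np.abs(f["image"].astype(int)-g["image"])[200:340,260:360].mean())
cv2.imwrite("pics/s6.png",cv2.resize(g["image"][140:340,230:430,::-1],None,fx=3,fy=3,interpolation=cv2.INTER_CUBIC))
E
```

```text
38.9833 [ 0.3  0.5 -0.1]
change 1.1226190476190476
```

View pics/s6.png

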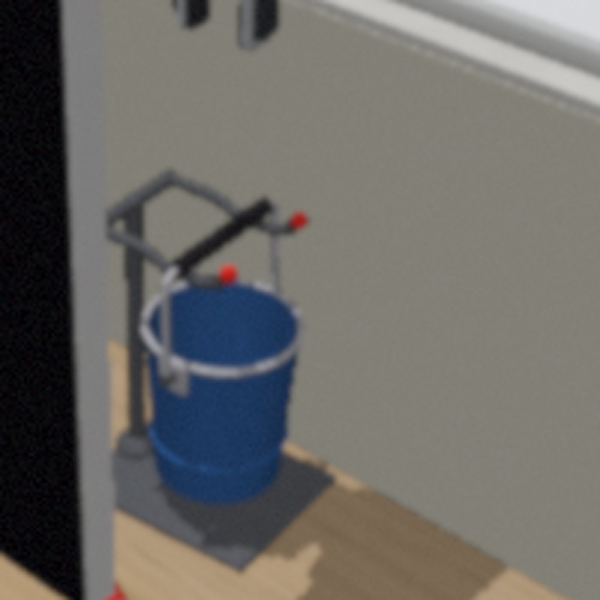

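The pail hangs still and upright, with its black grip across both prongs from crop (178,268) to (268,207), and the gripper is well clear. I'll hand it in.

```bash
python3 -c "
from plant import robot
print(robot.close_job())"
```

```text
the job is handed in; nothing more can be done
None
```

The blue pail hangs still and upright by its black grip on both prongs, the gripper is clear, and the job was handed in at about 39.5 s; the first push slid over the folded bail and the second swung it upright.

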